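# Load the lens carrier from the slotted rack and lock it

## Task

Get the tinted lens blanks ready for the coating bath: turn the blue lock ring on the round carrier to its open mark, so that its arms stand midway between the pockets, then slide every lens standing in the slotted rack up out of its slot by the edge and lower each into a pocket of its own in the carrier, upright and down on the pocket floor. When all the lenses are in, turn the ring to its locked mark so that its arms lie centred over the pockets, and let go, leaving the carrier standing on the bench and the other things on the bench where they are.

Things in the scene. Friction and masses are not known exactly. Their poses are not given: they have to be found in the camera images.
- lens_blank_a: brown tinted, round sun lens blank, a flat disc of diameter 60 mm and 8 mm thick at the rim, 35 g; origin at the centre of the disc, y axis = the disc's axis (level while it stands on edge). Starts standing on edge in one of the rack's slots, or is absent (then its pose is None from the very start).
- lens_blank_b: dark green tinted, round sun lens blank, a flat disc of diameter 60 mm and 8 mm thick at the rim, 35 g; origin at the centre of the disc, y axis = the disc's axis (level while it stands on edge). Starts standing on edge in one of the rack's slots, or is absent (then its pose is None from the very start).
- lens_blank_c: grey tinted, round sun lens blank, a flat disc of diameter 60 mm and 8 mm thick at the rim, 35 g; origin at the centre of the disc, y axis = the disc's axis (level while it stands on edge). Starts standing on edge in one of the rack's slots, or is absent (then its pose is None from the very start).
- lens_blank_d: red tinted, round sun lens blank, a flat disc of diameter 60 mm and 8 mm thick at the rim, 35 g; origin at the centre of the disc, y axis = the disc's axis (level while it stands on edge). Starts standing on edge in one of the rack's slots, or is absent (then its pose is None from the very start).
- lens_blank_e: blue tinted, round sun lens blank, a flat disc of diameter 60 mm and 8 mm thick at the rim, 35 g; origin at the centre of the disc, y axis = the disc's axis (level while it stands on edge). Starts standing on edge in one of the rack's slots, or is absent (then its pose is None from the very start).
- lens_blank_f: amber tinted, round sun lens blank, a flat disc of diameter 60 mm and 8 mm thick at the rim, 35 g; origin at the centre of the disc, y axis = the disc's axis (level while it stands on edge). Starts standing on edge in one of the rack's slots, or is absent (then its pose is None from the very start).
- lens_rack: grey and white slotted lens rack, 76 x 262 x 30 mm, fixed to the bench; origin at the centre of its underside; six slots in a row along its y, 46 mm apart, each 11 mm wide, floor 6 mm and wall tops 30 mm above the bench. A lens in a slot has its axis along the rack's y (it may lean 0.1 rad), its top edge 66 mm above the bench, and 38 mm of air to the next lens.
- lens_carrier: round aluminium lens carrier, diameter 212 mm, about 1.6 kg, standing loose on the bench (it can be pushed along); origin at the centre of its underside, z up. Six upright white pockets stand radially on its 8 mm base plate, centres 62 mm from the axis; pocket k at (k - 1) x 60 degrees anticlockwise from its +x. A blue six-armed lock ring turns on its centre post.
- pocket_1 (a point): centre of the floor of carrier pocket 1 (along the carrier's +x), 8 mm above the bench. Every pocket takes one lens on edge, the disc's plane radial (holding the carrier's axis): inside 13 mm wide, 66 mm long radially, wall tops 40 mm above the bench. A seated lens has its centre 38 mm and its top edge 68 mm above the bench.
- pocket_2 (a point): centre of the floor of carrier pocket 2 (60 degrees anticlockwise from the carrier's +x), 8 mm above the bench; else as pocket 1
- pocket_3 (a point): centre of the floor of carrier pocket 3 (120 degrees anticlockwise from the carrier's +x), 8 mm above the bench; else as pocket 1
- pocket_4 (a point): centre of the floor of carrier pocket 4 (180 degrees anticlockwise from the carrier's +x), 8 mm above the bench; else as pocket 1
- pocket_5 (a point): centre of the floor of carrier pocket 5 (240 degrees anticlockwise from the carrier's +x), 8 mm above the bench; else as pocket 1
- pocket_6 (a point): centre of the floor of carrier pocket 6 (300 degrees anticlockwise from the carrier's +x), 8 mm above the bench; else as pocket 1
- lock_ring (a joint): lock ring angle, rad, growing anticlockwise from above, -0.2 to 0.78, friction 0.04 N m, stays where left. 0 = open: arms (12 mm wide, to 50 mm from the axis, underside 72 mm above the bench) midway between pockets, the yellow-tipped one at -30 deg from the carrier's +x, by the white dot. 0.524 = locked: arms over the pockets' middle lines, the yellow one over pocket 1 (two green dots).
- ring_grip (a point): on the ring's axis, at mid height (88 mm above the bench) of its blue grip bar: 48 mm long, 18 mm wide, 22 mm high (77 to 99 mm above the bench), along the yellow-tipped arm, so its long direction lies at (joint value - 30 deg) from the carrier's +x; point axes: x = the carrier's +x turned by the joint value
- tube: bystander: small red and white paste tube lying down, 131 x 38 x 27 mm; origin at the centre of its underside
- mist_bottle: bystander: blue and white mist bottle standing upright, diameter 41, height 148 mm; origin at the centre of its underside
- screw_dish: bystander: round steel dish of tiny screws, diameter 70, height 14 mm; origin at the centre of its underside
Things that resemble listed ones, but are neither listed nor needed, are in the scene too. What is shaped like the lens_blank_a but pink is not meant.

How it is judged (in metres and radians):
On the way, in this order (a step that is already met when the one before it is completed fails the run):
1. the lock ring is turned to its open mark (within 0.17 rad) (value of joint lock_ring between -0.22 and 0.17 rad), for 0.2 s.
2. every lens stands on the floor of a carrier pocket, the ring not yet turned back to its locked mark ((horizontal distance between lens_blank_a and pocket_1 below 0.013 m or horizontal distance between lens_blank_a and pocket_2 below 0.013 m or horizontal distance between lens_blank_a and pocket_3 below 0.013 m or horizontal distance between lens_blank_a and pocket_4 below 0.013 m or horizontal distance between lens_blank_a and pocket_5 below 0.013 m or horizontal distance between lens_blank_a and pocket_6 below 0.013 m) and z of lens_blank_a in the frame of lens_carrier between 0.03 and 0.045 m and angle between lens_blank_a's own y axis and vertical between 1.25 and 1.9 rad and (horizontal distance between lens_blank_b and pocket_1 below 0.013 m or horizontal distance between lens_blank_b and pocket_2 below 0.013 m or horizontal distance between lens_blank_b and pocket_3 below 0.013 m or horizontal distance between lens_blank_b and pocket_4 below 0.013 m or horizontal distance between lens_blank_b and pocket_5 below 0.013 m or horizontal distance between lens_blank_b and pocket_6 below 0.013 m) and z of lens_blank_b in the frame of lens_carrier between 0.03 and 0.045 m and angle between lens_blank_b's own y axis and vertical between 1.25 and 1.9 rad and (horizontal distance between lens_blank_c and pocket_1 below 0.013 m or horizontal distance between lens_blank_c and pocket_2 below 0.013 m or horizontal distance between lens_blank_c and pocket_3 below 0.013 m or horizontal distance between lens_blank_c and pocket_4 below 0.013 m or horizontal distance between lens_blank_c and pocket_5 below 0.013 m or horizontal distance between lens_blank_c and pocket_6 below 0.013 m) and z of lens_blank_c in the frame of lens_carrier between 0.03 and 0.045 m and angle between lens_blank_c's own y axis and vertical between 1.25 and 1.9 rad and (horizontal distance between lens_blank_d and pocket_1 below 0.013 m or horizontal distance between lens_blank_d and pocket_2 below 0.013 m or horizontal distance between lens_blank_d and pocket_3 below 0.013 m or horizontal distance between lens_blank_d and pocket_4 below 0.013 m or horizontal distance between lens_blank_d and pocket_5 below 0.013 m or horizontal distance between lens_blank_d and pocket_6 below 0.013 m) and z of lens_blank_d in the frame of lens_carrier between 0.03 and 0.045 m and angle between lens_blank_d's own y axis and vertical between 1.25 and 1.9 rad and (horizontal distance between lens_blank_e and pocket_1 below 0.013 m or horizontal distance between lens_blank_e and pocket_2 below 0.013 m or horizontal distance between lens_blank_e and pocket_3 below 0.013 m or horizontal distance between lens_blank_e and pocket_4 below 0.013 m or horizontal distance between lens_blank_e and pocket_5 below 0.013 m or horizontal distance between lens_blank_e and pocket_6 below 0.013 m) and z of lens_blank_e in the frame of lens_carrier between 0.03 and 0.045 m and angle between lens_blank_e's own y axis and vertical between 1.25 and 1.9 rad and (horizontal distance between lens_blank_f and pocket_1 below 0.013 m or horizontal distance between lens_blank_f and pocket_2 below 0.013 m or horizontal distance between lens_blank_f and pocket_3 below 0.013 m or horizontal distance between lens_blank_f and pocket_4 below 0.013 m or horizontal distance between lens_blank_f and pocket_5 below 0.013 m or horizontal distance between lens_blank_f and pocket_6 below 0.013 m) and z of lens_blank_f in the frame of lens_carrier between 0.03 and 0.045 m and angle between lens_blank_f's own y axis and vertical between 1.25 and 1.9 rad and value of joint lock_ring below 0.35 rad), for 0.2 s.
3. the ring is turned to its locked mark (0.524 rad within 0.12), the lenses still seated ((horizontal distance between lens_blank_a and pocket_1 below 0.013 m or horizontal distance between lens_blank_a and pocket_2 below 0.013 m or horizontal distance between lens_blank_a and pocket_3 below 0.013 m or horizontal distance between lens_blank_a and pocket_4 below 0.013 m or horizontal distance between lens_blank_a and pocket_5 below 0.013 m or horizontal distance between lens_blank_a and pocket_6 below 0.013 m) and z of lens_blank_a in the frame of lens_carrier between 0.03 and 0.045 m and angle between lens_blank_a's own y axis and vertical between 1.25 and 1.9 rad and (horizontal distance between lens_blank_b and pocket_1 below 0.013 m or horizontal distance between lens_blank_b and pocket_2 below 0.013 m or horizontal distance between lens_blank_b and pocket_3 below 0.013 m or horizontal distance between lens_blank_b and pocket_4 below 0.013 m or horizontal distance between lens_blank_b and pocket_5 below 0.013 m or horizontal distance between lens_blank_b and pocket_6 below 0.013 m) and z of lens_blank_b in the frame of lens_carrier between 0.03 and 0.045 m and angle between lens_blank_b's own y axis and vertical between 1.25 and 1.9 rad and (horizontal distance between lens_blank_c and pocket_1 below 0.013 m or horizontal distance between lens_blank_c and pocket_2 below 0.013 m or horizontal distance between lens_blank_c and pocket_3 below 0.013 m or horizontal distance between lens_blank_c and pocket_4 below 0.013 m or horizontal distance between lens_blank_c and pocket_5 below 0.013 m or horizontal distance between lens_blank_c and pocket_6 below 0.013 m) and z of lens_blank_c in the frame of lens_carrier between 0.03 and 0.045 m and angle between lens_blank_c's own y axis and vertical between 1.25 and 1.9 rad and (horizontal distance between lens_blank_d and pocket_1 below 0.013 m or horizontal distance between lens_blank_d and pocket_2 below 0.013 m or horizontal distance between lens_blank_d and pocket_3 below 0.013 m or horizontal distance between lens_blank_d and pocket_4 below 0.013 m or horizontal distance between lens_blank_d and pocket_5 below 0.013 m or horizontal distance between lens_blank_d and pocket_6 below 0.013 m) and z of lens_blank_d in the frame of lens_carrier between 0.03 and 0.045 m and angle between lens_blank_d's own y axis and vertical between 1.25 and 1.9 rad and (horizontal distance between lens_blank_e and pocket_1 below 0.013 m or horizontal distance between lens_blank_e and pocket_2 below 0.013 m or horizontal distance between lens_blank_e and pocket_3 below 0.013 m or horizontal distance between lens_blank_e and pocket_4 below 0.013 m or horizontal distance between lens_blank_e and pocket_5 below 0.013 m or horizontal distance between lens_blank_e and pocket_6 below 0.013 m) and z of lens_blank_e in the frame of lens_carrier between 0.03 and 0.045 m and angle between lens_blank_e's own y axis and vertical between 1.25 and 1.9 rad and (horizontal distance between lens_blank_f and pocket_1 below 0.013 m or horizontal distance between lens_blank_f and pocket_2 below 0.013 m or horizontal distance between lens_blank_f and pocket_3 below 0.013 m or horizontal distance between lens_blank_f and pocket_4 below 0.013 m or horizontal distance between lens_blank_f and pocket_5 below 0.013 m or horizontal distance between lens_blank_f and pocket_6 below 0.013 m) and z of lens_blank_f in the frame of lens_carrier between 0.03 and 0.045 m and angle between lens_blank_f's own y axis and vertical between 1.25 and 1.9 rad and value of joint lock_ring between 0.404 and 0.644 rad), for 0.2 s.
At the end, for the whole second after the job is handed in: every lens stands on edge in a carrier pocket (centre within 13 mm of the pocket centre in plan and 30 to 45 mm above the carrier's underside, disc axis within 0.32 rad of level), the ring is at 0.524 rad within 0.12, the carrier stands flat on the bench, all at rest (all of step 3 and angle between lens_carrier's own z axis and vertical below 0.05 rad and height (world z) of lens_carrier below 0.008 m and linear speed of lens_carrier below 0.02 m/s and linear speed of each of lens_blank_a, lens_blank_b, lens_blank_c, lens_blank_d, lens_blank_e, lens_blank_f below 0.03 m/s); the robot touches nothing.
It fails at once if a bystander is moved more than 4 cm (distance of any of tube, mist_bottle, screw_dish from where it was at the start of the episode above 0.04 m).
Of lens_blank_a, lens_blank_b, lens_blank_c, lens_blank_d, lens_blank_e, lens_blank_f only 4 to 6 are there at a start; the rules pass over those that are not, and their reading is None.
At some moment in a run one of lens_carrier may be knocked a few centimetres aside while the robot is not near it.
It also fails if it takes over 210 s, if anything falls off the work surface, if the arm or the gripper's body presses on something with over 40 N, if the wrist force passes 120 N, or if a joint passes its speed limit or range.

## Robot

A 6-joint arm with a two-finger parallel gripper is mounted at the origin on a cart in front of the work surface, level with it; the furniture and walls round the work are solid. World frame = base frame: x ahead of the robot, y to its left, z up, the work surface at z = 0. Lengths are in mm, angles in rad, forces in N, time in s.
With the tool pointing down it reaches from about 250 to 800 mm from the base axis. Payload 8.5 kg.
Tool frame: the origin (TCP) lies between the finger pads; the fingertips stand 25 mm ahead of it and the grasp point (between the pads) lies 6 mm ahead of it (env.finger_overhang is the distance from the TCP to the fingertips, in mm); z points along the fingers, y is the line along which they close (so a half turn about z gives the same grasp; the last joint's range is limited). The gripper opens to 85 mm and grips with 20 to 120 N. Pads are 22 mm wide; open, the fingers measure 114 mm over their backs; the gripper's body (76 mm by 85 mm) begins 54 mm behind the grasp point. The pads swing forward as they close: fully open they stand 13 mm farther back than shut.
Start: joints at [-1.338, 0.238, -0.013, 1.319, 0, 1.571], TCP at [121.108, -510.798, 256.276] pointing down, gripper open.
Joint ranges: [-2.66, 2.66], [-1.03, 1.9], [-1.14, 1.46], [-1.82, 2.27], [-1.45, 1.34], [-3.14, 3.14]. Speed limits (rad/s): [2.22, 2.22, 2.79, 3.14, 3.14, 3.14].

## Interface

Orientations are given as [roll, pitch, yaw] about the fixed x, y, z axes, in that order (R = Rz(yaw) Ry(pitch) Rx(roll)).
In Python, from station import env gives the robot as it stands.
- The arm moves only by the tool apply_moves, never from a script. Its argument "moves" is a list of rows, each a list of 5 numbers: the shift along the world's x, y, z in m, then the turn about the world's z in rad, then the closure, from -1 (fully open) to 1 (shut). In form: [[x, y, z, roll, fingers], ...]. A call has 1 to 12 rows; each row is the pose to reach, as a shift and turn from the pose commanded when the call began; what a row does not reach only later rows make up. A row lasts 1/8 s, in which the tool goes at most 62.5 mm and 10.7 degrees, less where a joint would pass 70% of its speed; a pose out of reach is approached as far as the arm can. A call with a gripper value outside its range is refused whole. The fingers move at their own pace and stop on an object; "squeeze" is the grip in N (left out, the last holds). Time passes only in rows, so rows that repeat a pose let the fingers close. It gives the time, the measured TCP pose, the force, the opening and the grip force at its end, in the units of the state.
- env.sense(): the state, without advancing time (a new reading comes with each control period).
- env.snapshot(name): name is "scene" or "top"; returns a dict with "pixels" (384x512x3 uint8, red, green, blue), "intrinsics" (3x3 intrinsics, pixels), "world_from_camera" (4x4, takes a point from camera to world coordinates). Camera axes: x right, y down, z forward; pixel columns grow to the right and rows downward; lengths in mm; the calibration is good to about 2 mm. A picture is of the moment at which its call begins. There is no depth.
- env.finish_job(): hands the job in; it is judged then, once.
The state is a dict: "t": time; "q": joint angles; "dq": joint speeds; "tau": joint torques, N m; "tcp_pos": TCP position; "tcp_rot": TCP orientation; "wrist_force": force on the tool from outside, world axes, zero at the start; "ft_torque": the same for the moment, N m; "finger_gap": finger opening in mm; "grip_force": force on a finger pad.
Only numpy, scipy, OpenCV 4.12 (cv2) and the standard library are available. Lean on these libraries where they do the work, as an engineer would, in place of code of your own. Each camera call takes 0.05 s, during which the arm holds its last target. There are 200 camera calls.

## Working session

There is one attempt and no reset: what is moved stays moved. The work goes in short steps, Python scripts to look and compute and a tool call to move; the robot and the scene stay as the last step left them, time stands still between calls to the robot, and variables do not carry over. Pictures are saved under pics/ and viewed, at most 14 in all, crops included, and the job is handed in when it is done.

Besides the shell and the picture viewer there is one more tool, called in YAML: its name, and indented under it one key for each argument. apply_moves: Moves the arm, as the interface text tells. Its arguments: {"type":"object","properties":{"moves":{"type":"array"},"squeeze":{"type":"number"}},"required":["moves"]}

```bash
ls; mkdir -p pics
python3 - <<'E'
from station import env
import cv2,numpy as np
print(env.sense())
for n in("scene","top"):
    s=env.snapshot(n); cv2.imwrite(f"pics/{n}0.png",cv2.resize(s["pixels"][:,:,::-1],(800,600),interpolation=cv2.INTER_CUBIC))
    print(n,s["intrinsics"],s["world_from_camera"].round(3).tolist())
E
```

```text
pics
{'t': 0.0, 'q': array([-1.33799211e+00,  2.38769386e-01, -1.42656031e-02,  1.31922876e+00,
        2.08252993e-06,  1.57085745e+00]), 'dq': array([-8.08543141e-04, -1.26165835e-03,  5.96593490e-04,  1.26842365e-03,
       -1.00901445e-03, -1.07477959e-05]), 'tau': array([ 1.00629975e-03, -5.38775897e+01,  3.46439052e+01,  1.83723163e-02,
        7.67570191e-05, -4.40028941e-06]), 'tcp_pos': array([ 121.02982799, -510.44942964,  255.67917834]), 'tcp_rot': array([-3.14012523e+00, -1.99283621e-06,  2.32743088e-01]), 'wrist_force': array([0.07786888, 0.50762398, 0.01739765]), 'ft_torque': array([0.05779687, 0.00499116, 0.03373592]), 'grip_force': 0.0, 'finger_gap': 85.3961120385025}
scene [[445.26977089   0.         254.21837279]
 [  0.         445.26977089 188.02867934]
 [  0.           0.           1.        ]] [[-0.74, -0.297, 0.603, -196.229], [-0.672, 0.306, -0.674, 889.784], [0.016, -0.904, -0.426, 621.785], [0.0, 0.0, 0.0, 1.0]]
top [[367.70094339   0.         257.32031442]
 [  0.         367.70094339 192.88663783]
 [  0.           0.           1.        ]] [[-0.005, -0.997, 0.08, 446.693], [-1.0, 0.005, 0.001, 68.543], [-0.002, -0.08, -0.997, 1210.272], [0.0, 0.0, 0.0, 1.0]]
```

View pics/scene0.png

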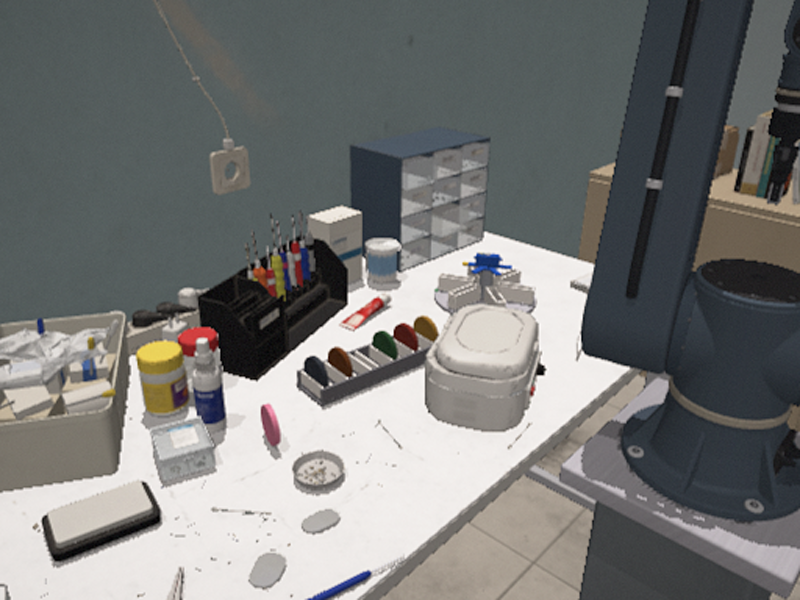

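View pics/top0.png

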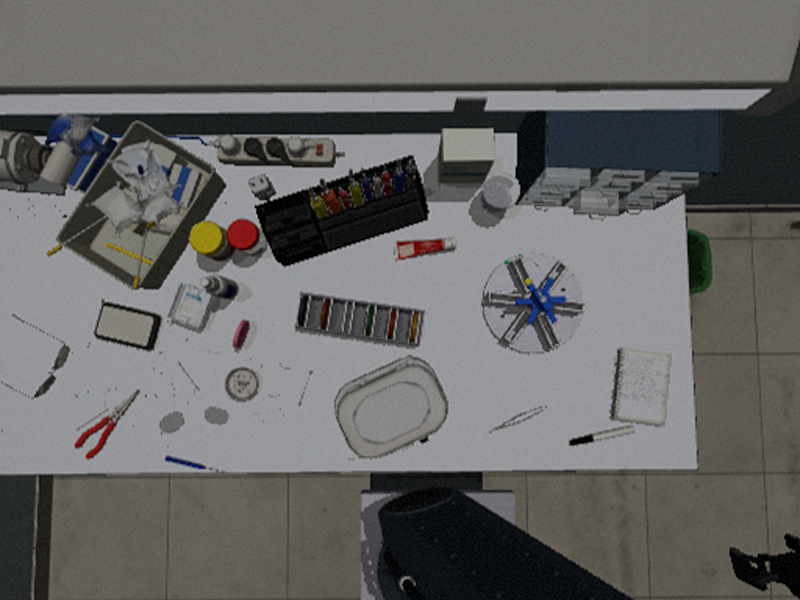

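The pictures show five lenses in the rack: dark/grey-blue, brown, green, red and amber (scene about (316,370) to (427,328), top about (305,310) to (415,325)). Slot 3 is empty. The carrier is at top (533,303), with the blue ring's yellow tip at about (528,282). The tube is at (425,248), the dish at (242,384) and the bottle at (218,287); the pink decoy is at (241,334).

```bash
cat > h.py <<'E'
import numpy as np,cv2
from station import env
def snap(n):
    s=env.snapshot(n); return s["pixels"],s["intrinsics"],s["world_from_camera"]
def ray(K,T,u,v):
    d=T[:3,:3]@np.linalg.solve(K,[u,v,1.]); return T[:3,3],d
def onz(K,T,u,v,z):
    o,d=ray(K,T,u,v); return o+d*(z-o[2])/d[2]
def tri(a,b):
    (o1,d1),(o2,d2)=a,b; A=np.c_[d1,-d2]; s=np.linalg.lstsq(A,o2-o1,rcond=None)[0]
    p,q=o1+d1*s[0],o2+d2*s[1]; return (p+q)/2,np.linalg.norm(p-q)
def proj(K,T,p):
    c=T[:3,:3].T@(np.asarray(p,float)-T[:3,3]); w=K@c; return w[:2]/w[2]
E
python3 - <<'E'
from h import *
p,K,T=snap("top"); c=p[155:230,300:380]; c1=cv2.resize(c,(800,750)[::1],interpolation=cv2.INTER_CUBIC)
np.save('top.npy',p)
a=cv2.resize(p[158:230,304:380],(456,432),interpolation=cv2.INTER_CUBIC)
b=cv2.resize(p[183:223,186:274],(792,360),interpolation=cv2.INTER_CUBIC)
ps,Ks,Ts=snap("scene")
d=cv2.resize(ps[155:205,274:350],(456,300),interpolation=cv2.INTER_CUBIC)
e=cv2.resize(ps[195:260,185:285],(400,260),interpolation=cv2.INTER_CUBIC)
m=np.zeros((600,800,3),np.uint8); 
a2=cv2.resize(a,(400,379)); m[:379,:400]=a2; m[:263,400:800]=cv2.resize(d,(400,263)); m[400:582,:400]=cv2.resize(b,(400,182)); m[300:560,400:800]=e
cv2.imwrite("pics/mix1.png",m[:,:,::-1])
hsv=cv2.cvtColor(p,cv2.COLOR_RGB2HSV)
def bl(P,mask,box):
    x0,x1,y0,y1=box; mm=np.zeros(mask.shape,np.uint8); mm[y0:y1,x0:x1]=mask[y0:y1,x0:x1]
    n,l,st,ce=cv2.connectedComponentsWithStats(mm); return [(tuple(st[i]),ce[i].round(1)) for i in range(1,n) if st[i][4]>3]
H,S,V=cv2.split(hsv)
for nm,mk in dict(blue=(H>100)&(H<130)&(S>110),yellow=(H>20)&(H<35)&(S>120),green=(H>40)&(H<85)&(S>100)).items():
    print(nm,[( [int(q) for q in s],c.tolist()) for s,c in bl(p,mk.astype(np.uint8),(300,380,155,232))])
print('rack sat',[([int(q) for q in s],c.tolist()) for s,c in bl(p,((S>90)&(V>30)).astype(np.uint8),(186,276,183,224))])
hs=cv2.cvtColor(ps,cv2.COLOR_RGB2HSV);H,S,V=cv2.split(hs)
print('scene rack sat',[([int(q) for q in s],c.tolist()) for s,c in bl(ps,((S>100)&(V>30)).astype(np.uint8),(185,285,195,262))])
for nm,mk in dict(blue=(H>100)&(H<130)&(S>150),yellow=(H>20)&(H<35)&(S>120),green=(H>40)&(H<85)&(S>100)).items():
    print('sc',nm,[( [int(q) for q in s],c.tolist()) for s,c in bl(ps,mk.astype(np.uint8),(270,350,155,206))])
E
```

```text
blue [([330, 178, 32, 30, 340], [345.8, 192.6])]
yellow [([336, 178, 4, 5, 15], [337.3, 179.7])]
green [([323, 167, 3, 2, 5], [323.8, 167.6])]
rack sat [([205, 192, 5, 17, 46], [206.7, 200.3]), ([235, 197, 3, 13, 23], [235.9, 202.9]), ([248, 198, 5, 17, 44], [250.3, 206.0]), ([263, 200, 5, 18, 51], [264.7, 208.3])]
scene rack sat [([219, 195, 26, 15, 109], [233.2, 199.8]), ([252, 203, 28, 21, 325], [265.5, 212.1]), ([239, 212, 14, 18, 102], [245.9, 219.9]), ([210, 223, 15, 18, 177], [217.4, 230.8])]
sc blue [([300, 163, 27, 13, 172], [311.8, 168.4])]
sc yellow [([296, 168, 3, 2, 5], [297.2, 168.4])]
sc green []
```

View pics/mix1.png

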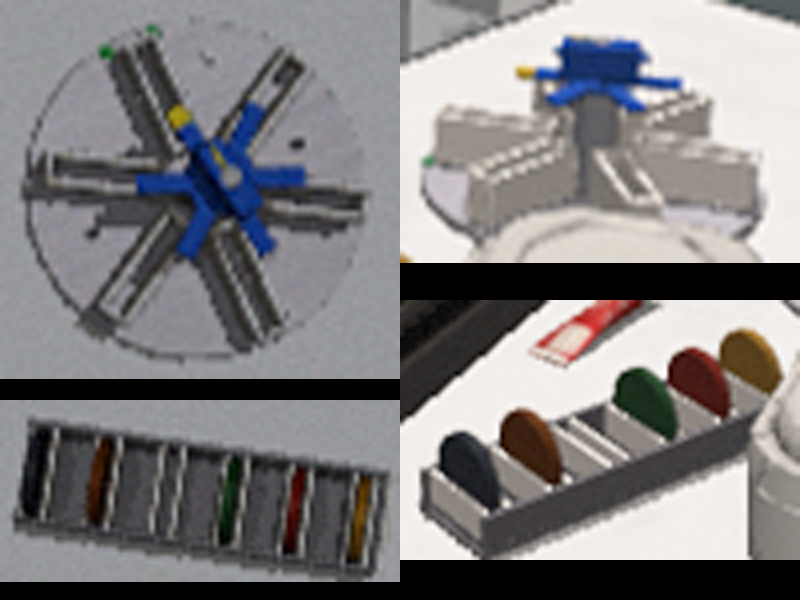

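The mosaic shows carrier pocket 1 by the two green dots at top px (324,168) and (333,164). The yellow arm is nearly over pocket 1, so the ring is near locked. The rack holds dark (slot 1), brown (2), green (4), red (5) and amber (6), with slot 3 empty.

```bash
cat >> h.py <<'E'
from scipy.optimize import least_squares
def carrier(p,K,T,guess,dbg=False):
    """circle fit of the base plate's edge (r 106, z 8) from edge pixels; yaw from green dots"""
    g=cv2.GaussianBlur(cv2.cvtColor(p,cv2.COLOR_RGB2GRAY),(3,3),0); E=cv2.Canny(g,20,50)
    v,u=np.nonzero(E); P=np.array([onz(K,T,a,b,8)[:2] for a,b in zip(u,v) if 1]) ; c=np.array(guess,float)
    for w in (12,8,5,4,4):
        Q=P[abs(np.hypot(*(P-c).T)-106)<w]
        c=least_squares(lambda c:np.hypot(*(Q-c).T)-106,c,loss="soft_l1").x
    f=least_squares(lambda x:np.hypot(*(Q-x[:2]).T)-x[2],[*c,106],loss="soft_l1").x
    H,S,V=cv2.split(cv2.cvtColor(p,cv2.COLOR_RGB2HSV)); m=(H>40)&(H<85)&(S>70)&(V>50)
    gp=[]
    for vv,uu in zip(*np.nonzero(m)):
        q=onz(K,T,uu,vv,8)[:2]
        if 80<np.hypot(*(q-c))<112: gp.append(q)
    return c,f,len(Q),np.array(gp)
E
python3 - <<'E'
from h import *
p,K,T=snap("top"); ps,Ks,Ts=snap("scene")
g=onz(K,T,341.4,194.1,8)[:2]; print('guess',g)
c,f,n,gp=carrier(p,K,T,g); print('circle',c,f,n); 
d=gp-c; a=np.degrees(np.arctan2(d[:,1],d[:,0])); print('green',a.round(1),np.hypot(*d.T).round(0))
# pocket end walls, white dot etc: pocket yaw from wall picks (mosaic coords) z=40
M=lambda x,y:(304+x/5.263-.4,158+y/5.264-.4)
for nm,(A,B) in dict(p2_5=((290,60),(105,312)),).items(): pass
y=tri(ray(K,T,337.3,179.7),ray(Ks,Ts,297.2,168.4)); print('yellow tip tri',y)
yy=onz(K,T,337.3,179.7,75)[:2]-c; print('yellow ang',np.degrees(np.arctan2(yy[1],yy[0])),np.hypot(*yy))
# bar: darker top? blue bounding centre in both views
print('bar tri',tri(ray(K,T,345.8,192.6),ray(Ks,Ts,311.8,168.4)))
# polar profile of brightness at z=40 for pocket walls, r 70..90
G=cv2.cvtColor(p,cv2.COLOR_RGB2GRAY).astype(np.float32)
def prof(z,r0,r1):
    out=[]
    for th in np.radians(np.arange(0,360,1)):
        s=[proj(K,T,[c[0]+r*np.cos(th),c[1]+r*np.sin(th),z]) for r in np.arange(r0,r1,2)]
        s=np.array(s,np.float32); out.append(cv2.remap(G,s[:,0],s[:,1],1).mean())
    return np.array(out)
pr=prof(40,60,90); z=np.exp(1j*np.radians(np.arange(360)))
ff=(pr.reshape(6,60).mean(0)); print('fold60',ff.round(0).astype(int).tolist())
# lenses
H,S,V=cv2.split(cv2.cvtColor(p,cv2.COLOR_RGB2HSV));Gs=cv2.split(cv2.cvtColor(ps,cv2.COLOR_RGB2HSV))
for nm,t,s in [('brown',(206.7,200.3),None),('green',(235.9,202.9),None),('red',(250.3,206),None),('amber',(264.7,208.3),None)]:
    print(nm,onz(K,T,*t,52).round(1))
N=lambda x,y:onz(K,T,186+x/4.545-.4,183+(y-400)/4.545-.4,30).round(1)
print('rack corners',[N(*q) for q in((28,420),(390,472),(375,572),(15,528))])
# top-edge points from scene mosaic (topmost of lens): scale 4, offset 185,195
for nm,t,(x,y_) in [('dark',(39,430),(460,431)),('brown',(103,437),(520,409)),('green',(234,458),(636,366)),('red',(297,467),(690,347)),('amber',(364,478),(742,329))]:
    r1=ray(Ks,Ts,185+(x-400)/4-.4,195+(y_-300)/4-.4)
    c_=dict(brown=(206.7,200.3),green=(235.9,202.9),red=(250.3,206),amber=(264.7,208.3),dark=(192.3,200.0))[nm]
    q=tri(ray(K,T,*c_),r1); print(nm,'tri',q[0].round(1),round(q[1],1))
E
```

```text
guess [ 537.52468049 -205.31702715]
circle [ 538.38414201 -200.61699294] [ 538.75320084 -200.87708672  107.16328954] 195
green [13.2 11.4 31.1 29.6 32.2 30.6 28.9] [105. 104. 104. 102. 101. 100.  98.]
yellow tip tri (array([ 577.0084759 , -178.47464868,   75.60756925]), np.float64(0.7339049788859181))
yellow ang 29.694894346093463 44.880198926658466
bar tri (array([ 536.84063479, -202.37064597,   80.23145221]), np.float64(0.5226780489729731))
fold60 [142, 142, 140, 137, 134, 132, 128, 125, 122, 119, 117, 112, 106, 102, 100, 100, 101, 101, 98, 91, 84, 79, 78, 78, 76, 76, 80, 88, 94, 99, 100, 99, 99, 102, 106, 110, 113, 117, 120, 124, 128, 132, 134, 135, 137, 138, 139, 139, 139, 138, 137, 136, 135, 135, 135, 137, 139, 141, 142, 142]
brown [516.9 230.1  52. ]
green [508.2 137.9  52. ]
red [498.1  92.5  52. ]
amber [490.7  47.2  52. ]
rack corners [array([561.4, 281.6,  30. ]), array([523.1,  25. ,  30. ]), array([452.6,  36.2,  30. ]), array([484.9, 290.1,  30. ])]
dark tri [520.8 275.9  72.2] 11.0
brown tri [518.7 230.3  70. ] 7.9
green tri [508.8 138.2  68.8] 4.1
red tri [499.6  94.1  69.6] 5.9
amber tri [492.2  49.3  69.4] 5.7
```

apply_moves:
  moves:
    - [0.05, 0.04, 0, 0.1, -0.18]
    - [0.1, 0.08, 0, 0.2, -0.18]
    - [0.15, 0.115, -0.01, 0.285, -0.18]
    - [0.2, 0.15, -0.02, 0.285, -0.18]
    - [0.25, 0.185, -0.03, 0.285, -0.18]
    - [0.3, 0.22, -0.04, 0.285, -0.18]
    - [0.35, 0.26, -0.05, 0.285, -0.18]
    - [0.4, 0.295, -0.056, 0.285, -0.18]
    - [0.417, 0.309, -0.056, 0.285, -0.18]
    - [0.417, 0.309, -0.056, 0.285, -0.18]
    - [0.417, 0.309, -0.056, 0.285, -0.18]

```text
t: 1.68
tcp_pos: [537.2, -202.4, 200.4]
tcp_rot: [-3.141, 0.001, 0.517]
wrist_force: [-1.0, -0.3, 0.6]
finger_gap: 50.6
grip_force: 0.0
```

apply_moves:
  moves:
    - [0.001, 0.001, -0.04, 0, -0.18]
    - [0.001, 0.001, -0.075, 0, -0.18]
    - [0.001, 0.001, -0.093, 0, -0.18]
    - [0.001, 0.001, -0.093, 0, -0.18]
    - [0.001, 0.001, -0.093, 0, 0.2]
    - [0.001, 0.001, -0.093, 0, 0.5]
    - [0.001, 0.001, -0.093, 0, 0.7]
    - [0.001, 0.001, -0.093, 0, 0.8]
    - [0.001, 0.001, -0.093, 0, 0.8]
    - [0.001, 0.001, -0.093, 0, 0.8]
  squeeze: 25

```text
t: 2.92
tcp_pos: [540.2, -202.9, 109.0]
tcp_rot: [3.137, -0.0, 0.517]
wrist_force: [0.6, -8.1, 3.0]
finger_gap: 17.4
grip_force: 28.9
```

Run:
```python
from h import *
print(env.sense(),env.finger_overhang)
p,K,T=snap("scene"); cv2.imwrite("pics/s1.png",cv2.resize(p[100:210,240:386],(800,600),interpolation=cv2.INTER_CUBIC)[:,:,::-1])
```

```text
{'t': 2.925, 'q': array([-0.35781815,  0.40809688, -0.15653499,  1.00196747, -0.00289058,
        2.26711984]), 'dq': array([-7.61381423e-04,  5.16455453e-04, -3.24042424e-04,  1.97238080e-04,
       -5.33193139e-05, -1.99852351e-03]), 'tau': array([ 4.39394295e+00, -6.15468407e+01,  2.84215558e+01,  1.10010725e+00,
        2.21598297e+00,  4.21903576e-03]), 'tcp_pos': array([ 540.18088652, -202.85079724,  109.00921165]), 'tcp_rot': array([ 3.13651868e+00, -4.74300859e-04,  5.16649800e-01]), 'wrist_force': array([ 0.63298009, -8.07607343,  3.02411923]), 'ft_torque': array([-1.59160898,  0.0573773 , -0.00405456]), 'grip_force': 28.924525380134583, 'finger_gap': 17.437598858238285} 25.0
```

View pics/s1.png

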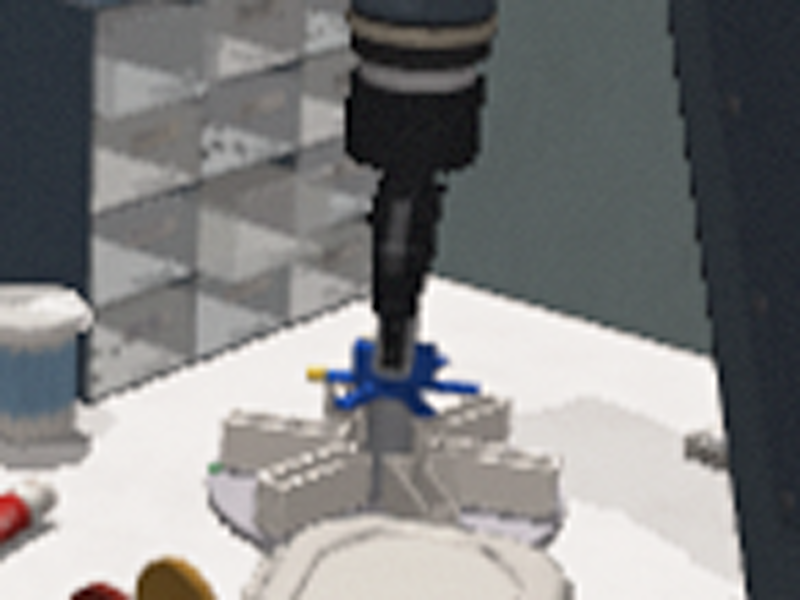

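The scene view shows the fingers closed on the grip bar at about (395,355), with the yellow tip at (316,374). The arm was pushed about 2 mm, so I'll correct the command as I turn.

apply_moves:
  moves:
    - [0.001, -0.002, 0, -0.1, 0.8]
    - [0.001, -0.002, 0, -0.2, 0.8]
    - [0.001, -0.002, 0, -0.3, 0.8]
    - [0.001, -0.002, 0, -0.4, 0.8]
    - [0.001, -0.002, 0, -0.5, 0.8]
    - [0.001, -0.002, 0, -0.6, 0.8]
    - [0.001, -0.002, 0, -0.65, 0.8]
    - [0.001, -0.002, 0, -0.65, 0.8]
    - [0.001, -0.002, 0, -0.65, 0.8]

```text
t: 4.1
tcp_pos: [540.2, -203.0, 109.0]
tcp_rot: [3.141, -0.002, -0.132]
wrist_force: [-2.7, 1.0, 8.9]
finger_gap: 17.1
grip_force: 29.6
```

Run:
```python
from h import *
s=env.sense(); print(s['tcp_pos'],s['tcp_rot'],s['wrist_force'],s['ft_torque'])
```

```text
[ 540.22944411 -202.97331368  108.97105348] [ 3.14124043e+00 -1.50355568e-03 -1.32340016e-01] [-2.66459854  0.97281646  8.93830544] [ 0.17771734  0.71144941 -0.00319032]
```

apply_moves:
  moves:
    - [0, 0, 0, 0, -0.2]
    - [0, 0, 0, 0, -0.9]
    - [0, 0, 0.015, 0, -0.9]
    - [0, 0, 0.035, -0.17, -0.9]
    - [0, 0, 0.035, -0.34, -0.9]
    - [0, 0, 0.035, -0.52, -0.9]
    - [0, 0, 0.035, -0.7, -0.9]
    - [0, 0, 0.035, -0.88, -0.9]
    - [0, 0, 0.035, -1.06, -0.9]
    - [0, 0, 0.035, -1.24, -0.9]
    - [0, 0, 0.035, -1.42, -0.9]
    - [0, 0, 0.035, -1.571, -0.9]

```text
t: 5.6
tcp_pos: [402.4, -344.6, 143.1]
tcp_rot: [-2.9, 0.054, -0.835]
wrist_force: [-0.9, -0.2, -0.0]
finger_gap: 80.9
grip_force: 0.0
```

apply_moves:
  moves:
    - [0, 0, 0, 0, -0.9]
    - [0, 0, -0.02, 0, -0.9]
    - [0, 0, -0.035, 0, -0.9]
    - [0, 0, -0.035, 0, -0.9]
    - [0, 0, -0.035, 0, -0.5]
    - [0, 0, -0.035, 0, -0.2]
    - [0, 0, -0.035, 0, 0]
    - [0, 0, -0.035, 0, 0]
    - [0, 0, -0.035, 0, 0]

```text
t: 6.72
tcp_pos: [402.7, -343.8, 107.2]
tcp_rot: [-2.901, 0.054, -0.833]
wrist_force: [0.1, -0.3, 0.1]
finger_gap: 42.9
grip_force: 0.0
```

apply_moves:
  moves:
    - [0, 0, 0.06, 0, 0]
    - [0, 0, 0.1, 0, 0]
    - [0, 0, 0.1, 0, 0]

```text
t: 7.1
tcp_pos: [403.8, -345.0, 210.2]
tcp_rot: [-2.901, 0.049, -0.833]
wrist_force: [-0.5, -0.5, -1.0]
finger_gap: 42.4
grip_force: 0.0
```

Run:
```python
from h import *
s=env.sense(); print(s['q'],s['tcp_pos'],s['tcp_rot'],s['wrist_force'])
p,K,T=snap("top"); c,f,n,gp=carrier(p,K,T,(539,-203)); d=gp-c;print(c,f,n,np.degrees(np.arctan2(d[:,1],d[:,0])).round(1))
cv2.imwrite("pics/t1.png",cv2.resize(p[140:260,280:440],(800,600),interpolation=cv2.INTER_CUBIC)[:,:,::-1])
```

```text
[-0.83369079  0.29901517 -0.07093916  1.24982042  0.24040084  3.140591  ] [ 403.79605125 -344.98852091  210.15309945] [-2.90114424  0.04873992 -0.83271679] [-0.4653562  -0.47609088 -1.04800039]
[ 538.05605867 -199.85742276] [ 538.51393341 -199.97662312  107.16619867] 195 [12.7 10.9 30.7 29.1 31.7 30.1 31.1]
```

View pics/t1.png

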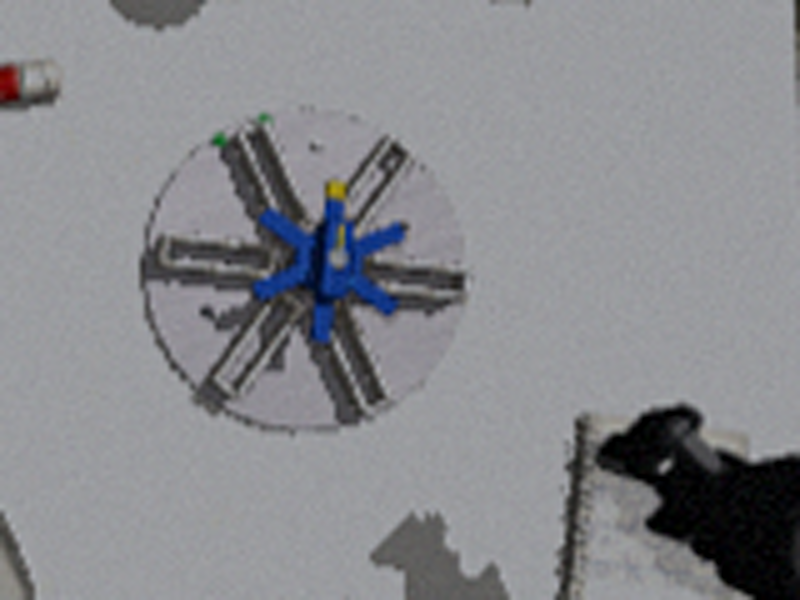

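Ring is open: the yellow tip at (337,190) stands midway between two pockets, and the carrier has not moved. My turn ran into the last joint's limit (yaw must be ≥ q1), leaving the tool tilted, so I'll turn back the other way.

apply_moves:
  moves:
    - [0, 0, 0.03, 0.18, 0]
    - [0, 0, 0.03, 0.36, 0]
    - [0, 0, 0.03, 0.54, 0]
    - [0, 0, 0.03, 0.72, 0]
    - [0, 0, 0.03, 0.9, 0]
    - [0, 0, 0.03, 0.9, 0]
    - [0, 0, 0.03, 0.9, 0]

```text
t: 8.02
tcp_pos: [402.5, -343.6, 236.3]
tcp_rot: [-2.9, 0.055, 0.064]
wrist_force: [0.1, 0.7, 0.4]
finger_gap: 42.8
grip_force: 0.0
```

Run:
```python
from h import *
s=env.sense(); print(s['q'],s['tcp_pos'],s['tcp_rot'],s['wrist_force'])
```

```text
[-0.77085728  0.41003147  0.15706107  1.53425818  0.12086786  2.3007694 ] [ 402.49012707 -343.58399061  236.32108891] [-2.90033531  0.05547763  0.06354555] [0.07502979 0.69902307 0.35257169]
```

The tilt stayed in the commanded pose, leaning along tool +y. Pushing against the opposite limit of the last joint should lean it back, so I'll turn there in free air.

apply_moves:
  moves:
    - [0, 0, 0.02, 0.18, 0]
    - [0, 0, 0.02, 0.36, 0]
    - [0, 0, 0.02, 0.54, 0]
    - [0, 0, 0.02, 0.72, 0]
    - [0, 0, 0.02, 0.9, 0]
    - [0, 0, 0.02, 1.08, 0]
    - [0, 0, 0.02, 1.26, 0]
    - [0, 0, 0.02, 1.44, 0]
    - [0, 0, 0.02, 1.62, 0]
    - [0, 0, 0.02, 1.8, 0]
    - [0, 0, 0.02, 1.98, 0]
    - [0, 0, 0.02, 2.16, 0]

```text
t: 9.52
tcp_pos: [402.3, -343.7, 256.9]
tcp_rot: [-2.902, 0.055, 2.23]
wrist_force: [-0.7, -0.4, -0.1]
finger_gap: 43.2
grip_force: 0.0
```

apply_moves:
  moves:
    - [0, 0, 0, 0.18, 0]
    - [0, 0, 0, 0.36, 0]
    - [0, 0, 0, 0.54, 0]
    - [0, 0, 0, 0.72, 0]
    - [0, 0, 0, 0.9, 0]
    - [0, 0, 0, 1.08, 0]
    - [0, 0, 0, 1.26, 0]
    - [0, 0, 0, 1.44, 0]
    - [0, 0, 0, 1.62, 0]
    - [0, 0, 0, 1.8, 0]
    - [0, 0, 0, 1.98, 0]
    - [0, 0, 0, 2.16, 0]

```text
t: 11.02
tcp_pos: [402.1, -343.6, 257.2]
tcp_rot: [-2.9, 0.055, -1.893]
wrist_force: [0.6, 0.7, -0.4]
finger_gap: 42.7
grip_force: 0.0
```

apply_moves:
  moves:
    - [0, 0, 0, 0.18, 0]
    - [0, 0, 0, 0.36, 0]
    - [0, 0, 0, 0.54, 0]
    - [0, 0, 0, 0.72, 0]
    - [0, 0, 0, 0.9, 0]
    - [0, 0, 0, 1.08, 0]

```text
t: 11.78
tcp_pos: [405.6, -340.7, 257.0]
tcp_rot: [-2.905, 0.055, -0.823]
wrist_force: [0.3, -0.1, -0.2]
finger_gap: 43.0
grip_force: 0.0
```

Run:
```python
from h import *
s=env.sense(); print(s['t'],s['q'],s['tcp_pos'],s['tcp_rot'],s['wrist_force'])
```

```text
11.775 [-0.82353723  0.28117706  0.02579002  1.37087471  0.23646716 -3.14178091] [ 405.64462923 -340.69273598  256.99976413] [-2.90511534  0.05542132 -0.82335393] [ 0.29991467 -0.10506862 -0.17093977]
```

Just at the limit, and the roll has begun to change as predicted. I'll push further.

apply_moves:
  moves:
    - [0, 0, 0, 0.18, 0]
    - [0, 0, 0, 0.36, 0]
    - [0, 0, 0, 0.54, 0]
    - [0, 0, 0, 0.72, 0]
    - [0, 0, 0, 0.72, 0]

```text
t: 12.4
tcp_pos: [473.7, -215.6, 257.1]
tcp_rot: [-3.064, 0.077, -0.473]
wrist_force: [-0.7, -0.5, 0.0]
finger_gap: 42.6
grip_force: 0.0
```

Run:
```python
from h import *
s=env.sense(); print(s['t'],s['q'],s['tcp_pos'],s['tcp_rot'],s['wrist_force'])
```

```text
12.4 [-0.46910801  0.28535668  0.04827023  1.41021229  0.07770975 -3.13775537] [ 473.73634798 -215.58446517  257.0761785 ] [-3.06417672  0.07679974 -0.47294503] [-0.71670438 -0.49676867  0.02924629]
```

apply_moves:
  moves:
    - [0, 0, 0, 0.18, 0]
    - [0, 0, 0, 0.34, 0]
    - [0, 0, 0, 0.34, 0]

```text
t: 12.78
tcp_pos: [497.2, -124.6, 257.1]
tcp_rot: [-3.137, 0.081, -0.251]
wrist_force: [1.2, -0.1, -0.3]
finger_gap: 42.5
grip_force: 0.0
```

Run:
```python
from h import *
s=env.sense(); print(s['t'],s['q'],s['tcp_pos'],s['tcp_rot'],s['wrist_force'])
```

```text
12.775 [-0.24805555  0.27557175  0.03647305  1.41261063  0.00474801 -3.13845849] [ 497.22618328 -124.55309639  257.1410212 ] [-3.13709881  0.08092749 -0.25119996] [ 1.22924131 -0.12682643 -0.34881486]
```

Roll is fixed. The remaining 0.08 pitch can be removed the same way by pushing joint 4 against its upper limit, straight up at about z = 570.

apply_moves:
  moves:
    - [0, 0, 0.06, -0.1, 0]
    - [0, 0, 0.12, -0.1, 0]
    - [0, 0, 0.18, -0.1, 0]
    - [0, 0, 0.24, -0.1, 0]
    - [0, 0, 0.3, -0.1, 0]
    - [0, 0, 0.34, -0.1, 0]
    - [0, 0, 0.34, -0.1, 0]

```text
t: 13.65
tcp_pos: [482.8, -122.6, 564.5]
tcp_rot: [-3.133, 0.045, -0.354]
wrist_force: [0.3, -0.5, -0.5]
finger_gap: 42.9
grip_force: 0.0
```

Run:
```python
from h import *
s=env.sense(); print(s['t'],s['q'],s['tcp_pos'],s['tcp_rot'],s['wrist_force'])
```

```text
13.65 [-0.25571846  0.3876884   1.03763034  2.26485481  0.01253438 -3.04375435] [ 482.82709907 -122.58056433  564.51064101] [-3.13343029  0.0451298  -0.35364908] [ 0.34090817 -0.4806574  -0.4709215 ]
```

apply_moves:
  moves:
    - [0, 0, 0.04, 0, 0]
    - [0, 0, 0.04, 0, 0]

```text
t: 13.9
tcp_pos: [471.8, -119.2, 577.5]
tcp_rot: [-3.131, 0.022, -0.352]
wrist_force: [0.2, -0.1, -0.3]
finger_gap: 42.5
grip_force: 0.0
```

Run:
```python
from h import *
s=env.sense(); print(s['t'],s['q'],s['tcp_pos'],s['tcp_rot'])
```

```text
13.9 [-0.25454759  0.35997363  1.03526507  2.26656033  0.01232709 -3.04372109] [ 471.82382153 -119.17528489  577.5098203 ] [-3.13132521  0.0215791  -0.35243455]
```

apply_moves:
  moves:
    - [0, 0, 0.038, 0, 0]
    - [0, 0, 0.038, 0, 0]

```text
t: 14.15
tcp_pos: [463.3, -116.7, 589.9]
tcp_rot: [-3.129, -0.005, -0.352]
wrist_force: [-0.6, -0.5, 0.3]
finger_gap: 42.9
grip_force: 0.0
```

Run:
```python
from h import *
s=env.sense(); print(s['t'],s['q'],s['tcp_pos'],s['tcp_rot'])
p,K,T=snap("top"); c,f,n,gp=carrier(p,K,T,(538,-200));print(c,f,n)
```

```text
14.15 [-0.25407046  0.33640063  1.03873208  2.26709615  0.01240049 -3.04332976] [ 463.30770756 -116.70254814  589.87397819] [-3.12866029 -0.00478602 -0.35232691]
[ 538.97845623 -198.85515247] [ 539.08016528 -199.53730471  107.02783707] 162
```

apply_moves:
  moves:
    - [0, 0, -0.03, -0.18, 0.2]
    - [0, 0.01, -0.07, -0.36, 0.2]
    - [0, 0.03, -0.11, -0.54, 0.2]
    - [0.01, 0.05, -0.15, -0.72, 0.2]
    - [0.01, 0.07, -0.19, -0.9, 0.2]
    - [0.01, 0.09, -0.23, -1.08, 0.2]
    - [0.02, 0.11, -0.27, -1.26, 0.2]
    - [0.02, 0.12, -0.31, -1.44, 0.2]
    - [0.02, 0.13, -0.35, -1.62, 0.2]
    - [0.028, 0.14, -0.38, -1.8, 0.2]
    - [0.028, 0.15, -0.4, -1.98, 0.2]
    - [0.028, 0.162, -0.4, -2.16, 0.2]

```text
t: 15.7
tcp_pos: [491.3, 45.1, 186.0]
tcp_rot: [-3.131, -0.006, -2.518]
wrist_force: [-0.2, -0.6, 0.2]
finger_gap: 34.3
grip_force: 0.0
```

apply_moves:
  moves:
    - [0, 0, 0, -0.18, 0.2]
    - [0, 0, 0, -0.36, 0.2]
    - [0, 0, -0.02, -0.54, 0.2]
    - [0, 0, -0.05, -0.72, 0.2]
    - [0, 0, -0.05, -0.77, 0.2]
    - [0, 0, -0.05, -0.77, 0.2]
    - [0, 0, -0.05, -0.77, 0.2]

```text
t: 16.58
tcp_pos: [492.7, 45.0, 138.4]
tcp_rot: [-3.129, -0.002, 3.002]
wrist_force: [-0.2, 0.2, -0.3]
finger_gap: 34.1
grip_force: 0.0
```

Run:
```python
from h import *
s=env.sense(); print(s['t'],s['q'],s['tcp_pos'],s['tcp_rot'])
p,K,T=snap("top"); c,f,n,gp=carrier(p,K,T,(538,-200));print(c,f,n)
p,K,T=snap("scene"); cv2.imwrite("pics/s2.png",cv2.resize(p[150:270,170:330],(800,600),interpolation=cv2.INTER_CUBIC)[:,:,::-1])
```

```text
16.575 [ 0.09768344  0.26090042 -0.29866257  1.01597182 -0.01175522  0.23718129] [492.66658882  44.95061675 138.43102032] [-3.12905321e+00 -1.84385287e-03  3.00211109e+00]
[ 538.06104259 -199.24425574] [ 538.50159898 -199.51092199  107.10251029] 194
```

View pics/s2.png

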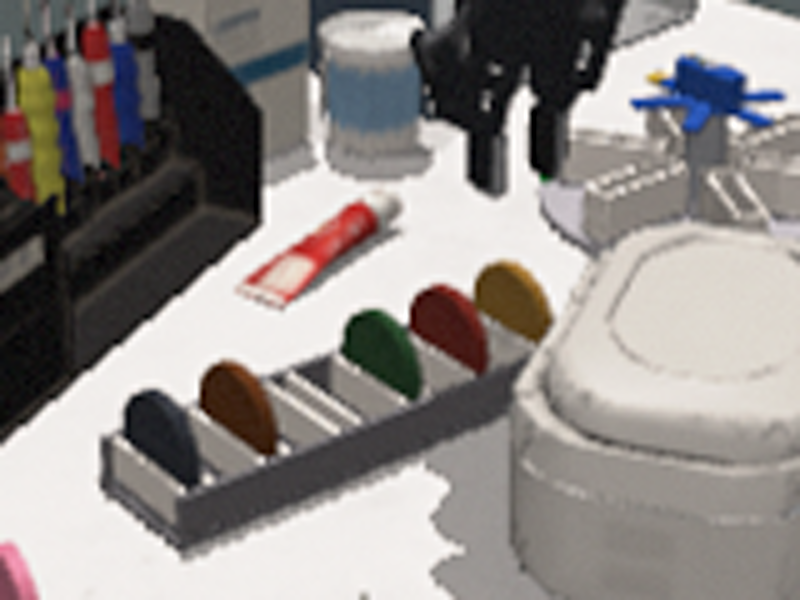

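The fingers hang straight above the amber lens at about (510,270) in the crop; all five lenses are still in place.

apply_moves:
  moves:
    - [-0.001, 0, -0.03, 0, 0.2]
    - [-0.001, 0, -0.06, 0, 0.2]
    - [-0.001, 0, -0.073, 0, 0.2]
    - [-0.001, 0, -0.073, 0, 0.2]
    - [-0.001, 0, -0.073, 0, 0.6]
    - [-0.001, 0, -0.073, 0, 0.9]
    - [-0.001, 0, -0.073, 0, 1]
    - [-0.001, 0, -0.073, 0, 1]
    - [-0.001, 0, -0.073, 0, 1]
  squeeze: 25

```text
t: 17.8
tcp_pos: [492.3, 45.2, 66.3]
tcp_rot: [-3.13, -0.0, 3.001]
wrist_force: [0.5, 1.1, 6.5]
finger_gap: 7.3
grip_force: 29.3
```

apply_moves:
  moves:
    - [0, 0, 0.04, 0, 1]
    - [0, 0, 0.08, 0, 1]
    - [0, 0, 0.11, 0, 1]
    - [0, -0.04, 0.11, -0.15, 1]
    - [0, -0.09, 0.11, -0.3, 1]
    - [-0.001, -0.14, 0.11, -0.45, 1]
    - [-0.002, -0.18, 0.11, -0.498, 1]
    - [-0.003, -0.212, 0.11, -0.498, 1]
    - [-0.003, -0.212, 0.11, -0.498, 1]
    - [-0.003, -0.212, 0.11, -0.498, 1]
    - [-0.003, -0.212, 0.11, -0.498, 1]

```text
t: 19.18
tcp_pos: [488.5, -166.2, 175.4]
tcp_rot: [-3.129, -0.002, 2.504]
wrist_force: [-0.5, 0.3, 0.3]
finger_gap: 7.4
grip_force: 28.3
```

Run:
```python
from h import *
s=env.sense(); print(s['t'],s['tcp_pos'],s['tcp_rot'],s['wrist_force'],s['finger_gap'])
p,K,T=snap("top"); c,f,n,gp=carrier(p,K,T,(538,-200));print(c,f,n)
q,K,T=snap("scene")
m=np.hstack([cv2.resize(p[150:240,290:390],(400,360),interpolation=cv2.INTER_CUBIC),cv2.resize(q[110:200,260:360],(400,360),interpolation=cv2.INTER_CUBIC)])
cv2.imwrite("pics/m3.png",m[:,:,::-1])
```

```text
19.175 [ 488.47789267 -166.23336642  175.41390187] [-3.12896260e+00 -2.21872667e-03  2.50390513e+00] [-0.50197165  0.30172096  0.30437186] 7.430109655668317
[ 538.76184679 -198.17902387] [ 538.82567691 -198.46177012  106.38519541] 154
```

View pics/m3.png

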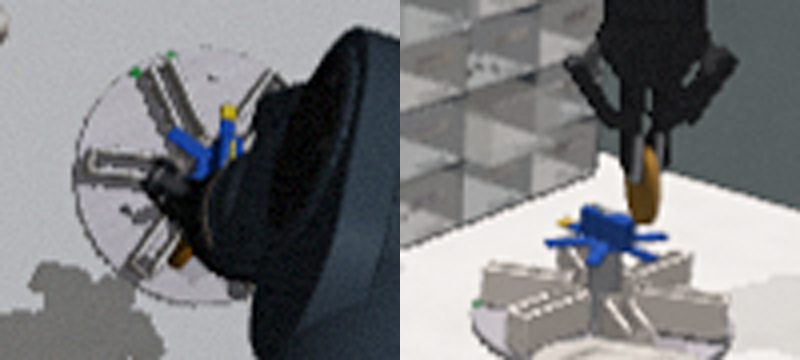

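The lens hangs level in the grip. In the top crop the amber sliver at (183,250) fits pocket 3, allowing about 23 mm of parallax. Lowering now.

apply_moves:
  moves:
    - [0.001, 0, -0.03, 0, 1]
    - [0.001, 0, -0.06, 0, 1]
    - [0.001, 0, -0.07, 0, 1]
    - [0.001, 0, -0.08, 0, 1]
    - [0.001, 0, -0.09, 0, 1]
    - [0.001, 0, -0.09, 0, 1]

```text
t: 20.02
tcp_pos: [489.5, -166.9, 85.1]
tcp_rot: [-3.129, -0.002, 2.503]
wrist_force: [0.3, -0.3, -1.1]
finger_gap: 7.2
grip_force: 28.2
```

apply_moves:
  moves:
    - [0, 0.0005, -0.008, 0, 1]
    - [0, 0.0005, -0.016, 0, 1]
    - [0, 0.0005, -0.017, 0, 1]
    - [0, 0.0005, -0.017, 0, 1]

```text
t: 20.52
tcp_pos: [489.5, -166.6, 68.4]
tcp_rot: [-3.129, -0.002, 2.503]
wrist_force: [-0.4, 0.1, 0.8]
finger_gap: 7.3
grip_force: 28.5
```

apply_moves:
  moves:
    - [0, 0, 0, 0, 0.35]
    - [0, 0, 0, 0, 0.35]
    - [0, 0, 0.04, 0, 0.35]
    - [0, 0, 0.08, 0, 0.35]
    - [0, 0.04, 0.1, 0.1, 0.35]
    - [0.002, 0.09, 0.1, 0.2, 0.3]
    - [0.004, 0.14, 0.1, 0.3, 0.2]
    - [0.006, 0.19, 0.1, 0.4, 0.2]
    - [0.009, 0.24, 0.1, 0.498, 0.2]
    - [0.009, 0.257, 0.09, 0.498, 0.2]
    - [0.009, 0.257, 0.06, 0.498, 0.2]
    - [0.009, 0.257, 0.06, 0.498, 0.2]

```text
t: 22.02
tcp_pos: [496.9, 89.9, 126.5]
tcp_rot: [-3.127, -0.006, 3.0]
wrist_force: [-0.1, -0.4, 0.7]
finger_gap: 33.9
grip_force: 0.0
```

Run:
```python
from h import *
s=env.sense(); print(s['t'],s['tcp_pos'],s['tcp_rot'],s['wrist_force'],s['finger_gap'])
p,K,T=snap("top"); c,f,n,gp=carrier(p,K,T,(538,-200));print(c,f,n)
q,K2,T2=snap("scene")
m=np.hstack([cv2.resize(p[150:240,290:390],(400,360),interpolation=cv2.INTER_CUBIC),cv2.resize(q[130:220,260:360],(400,360),interpolation=cv2.INTER_CUBIC)])
cv2.imwrite("pics/m4.png",m[:,:,::-1])
```

```text
22.025 [496.85011107  89.8723936  126.49134181] [-3.12732329 -0.00609494  3.00001355] [-0.0934995  -0.39615475  0.68486485] 33.862461128469434
[ 538.51081471 -199.95901541] [ 538.79527478 -200.05005505  107.28356162] 193
```

View pics/m4.png

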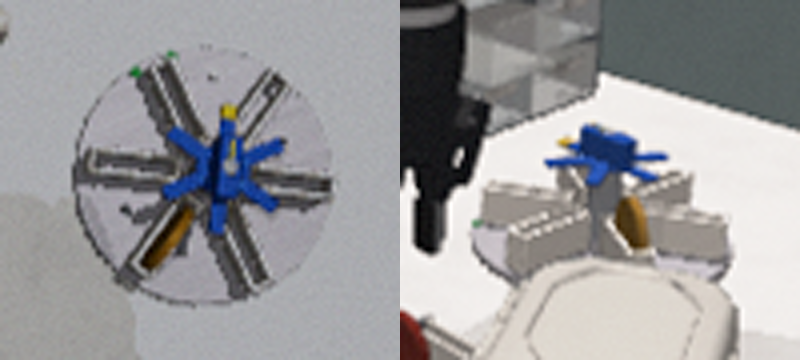

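Amber is seated in pocket 3, at top crop (165,245) and scene crop (632,222). Next is red.

apply_moves:
  moves:
    - [0.002, 0.001, -0.03, 0, 0.2]
    - [0.002, 0.001, -0.055, 0, 0.2]
    - [0.002, 0.001, -0.0605, 0, 0.2]
    - [0.002, 0.001, -0.0605, 0, 0.5]
    - [0.002, 0.001, -0.0605, 0, 0.9]
    - [0.002, 0.001, -0.0605, 0, 1]
    - [0.002, 0.001, -0.0605, 0, 1]
    - [0.002, 0.001, -0.0605, 0, 1]

```text
t: 23.12
tcp_pos: [501.4, 91.5, 69.0]
tcp_rot: [-3.129, 0.0, 3.001]
wrist_force: [-0.3, -0.7, 5.7]
finger_gap: 7.2
grip_force: 30.7
```

apply_moves:
  moves:
    - [0, 0, 0.04, 0, 1]
    - [0, 0, 0.08, 0, 1]
    - [0, 0, 0.105, 0, 1]
    - [-0.001, -0.04, 0.105, 0.1, 1]
    - [-0.003, -0.09, 0.105, 0.2, 1]
    - [-0.006, -0.14, 0.105, 0.3, 1]
    - [-0.01, -0.19, 0.105, 0.4, 1]
    - [-0.013, -0.24, 0.105, 0.5, 1]
    - [-0.016, -0.285, 0.105, 0.55, 1]
    - [-0.018, -0.318, 0.105, 0.55, 1]
    - [-0.018, -0.318, 0.105, 0.55, 1]
    - [-0.018, -0.318, 0.105, 0.55, 1]

```text
t: 24.62
tcp_pos: [482.3, -226.2, 172.9]
tcp_rot: [-3.129, -0.002, -2.733]
wrist_force: [-0.2, -0.6, -1.1]
finger_gap: 7.2
grip_force: 29.7
```

```bash
cat > st.py <<'E'
from h import *
s=env.sense(); print(s['t'],s['tcp_pos'].round(1),s['tcp_rot'].round(3),s['wrist_force'].round(1),s['finger_gap'])
p,K,T=snap("top"); c,f,n,gp=carrier(p,K,T,(538,-200));d=gp-c;print(c.round(1),f.round(1),n,np.degrees(np.arctan2(d[:,1],d[:,0])).round(1))
E
python3 st.py
```

```text
24.625 [ 482.3 -226.2  172.9] [-3.129e+00 -2.000e-03 -2.733e+00] [-0.2 -0.6 -1.1] 7.194445946727751
[ 540.1 -199.3] [ 540.  -199.8  107.1] 165 [12.7 10.9 31.  29.4 32.  30.4 31.5]
```

apply_moves:
  moves:
    - [0.001, -0.0005, -0.03, 0, 1]
    - [0.001, -0.0005, -0.06, 0, 1]
    - [0.001, -0.0005, -0.07, 0, 1]
    - [0.001, -0.0005, -0.08, 0, 1]
    - [0.001, -0.0005, -0.084, 0, 1]
    - [0.001, -0.0005, -0.084, 0, 1]

```text
t: 25.42
tcp_pos: [483.8, -227.1, 89.2]
tcp_rot: [-3.129, -0.002, -2.732]
wrist_force: [-0.1, -0.2, 0.7]
finger_gap: 7.3
grip_force: 29.7
```

apply_moves:
  moves:
    - [0, 0, -0.008, 0, 1]
    - [0, 0, -0.016, 0, 1]
    - [0, 0, -0.018, 0, 1]
    - [0, 0, -0.018, 0, 1]

```text
t: 25.92
tcp_pos: [483.5, -227.1, 71.1]
tcp_rot: [-3.129, -0.002, -2.732]
wrist_force: [0.0, 2.0, 3.9]
finger_gap: 7.3
grip_force: 30.4
```

apply_moves:
  moves:
    - [0, 0, 0, 0, 0.35]
    - [0, 0, 0, 0, 0.35]
    - [0, 0, 0.04, 0, 0.35]
    - [0, 0, 0.08, 0, 0.35]
    - [0.002, 0.05, 0.1, -0.1, 0.35]
    - [0.005, 0.1, 0.1, -0.2, 0.3]
    - [0.008, 0.155, 0.1, -0.3, 0.2]
    - [0.012, 0.21, 0.1, -0.4, 0.2]
    - [0.016, 0.265, 0.1, -0.5, 0.2]
    - [0.021, 0.32, 0.1, -0.55, 0.2]
    - [0.021, 0.363, 0.09, -0.55, 0.2]
    - [0.021, 0.363, 0.06, -0.55, 0.2]

```text
t: 27.42
tcp_pos: [505.6, 139.1, 131.4]
tcp_rot: [-3.131, 0.001, 3.005]
wrist_force: [0.7, -0.5, -0.7]
finger_gap: 33.8
grip_force: 0.0
```

apply_moves:
  moves:
    - [0, 0, 0, 0, 0.2]
    - [0, 0, 0, 0, 0.2]
    - [0, 0, 0, 0, 0.2]

```text
t: 27.8
tcp_pos: [505.2, 135.5, 132.0]
tcp_rot: [-3.13, -0.001, 3.0]
wrist_force: [-0.2, -0.2, 0.7]
finger_gap: 34.2
grip_force: 0.0
```

```bash
python3 st.py
```

```text
27.8 [505.2 135.5 132. ] [-3.13e+00 -1.00e-03  3.00e+00] [-0.2 -0.2  0.7] 34.21267661310755
[ 538.1 -199.6] [ 538.4 -199.8  107.2] 194 [12.6 10.8 30.6 29.  31.6 30.  28.3 31. ]
```

apply_moves:
  moves:
    - [0, 0.001, -0.03, 0, 0.2]
    - [0, 0.001, -0.055, 0, 0.2]
    - [0, 0.001, -0.066, 0, 0.2]
    - [0, 0.001, -0.066, 0, 0.2]
    - [0, 0.001, -0.066, 0, 0.6]
    - [0, 0.001, -0.066, 0, 0.9]
    - [0, 0.001, -0.066, 0, 1]
    - [0, 0.001, -0.066, 0, 1]
    - [0, 0.001, -0.066, 0, 1]

```text
t: 28.98
tcp_pos: [505.2, 137.1, 65.8]
tcp_rot: [-3.13, -0.0, 3.001]
wrist_force: [-0.6, 0.7, 6.7]
finger_gap: 7.7
grip_force: 29.1
```

apply_moves:
  moves:
    - [0, 0, 0.04, 0, 1]
    - [0, 0, 0.08, 0, 1]
    - [0, 0, 0.11, 0, 1]
    - [0.011, -0.04, 0.11, 0.1, 1]
    - [0.025, -0.09, 0.11, 0.2, 1]
    - [0.04, -0.14, 0.11, 0.3, 1]
    - [0.055, -0.19, 0.11, 0.4, 1]
    - [0.07, -0.24, 0.11, 0.5, 1]
    - [0.082, -0.285, 0.11, 0.55, 1]
    - [0.091, -0.315, 0.11, 0.55, 1]
    - [0.091, -0.315, 0.11, 0.55, 1]
    - [0.091, -0.315, 0.11, 0.55, 1]

```text
t: 30.48
tcp_pos: [595.1, -177.7, 174.7]
tcp_rot: [-3.13, -0.002, -2.733]
wrist_force: [0.5, 0.6, -1.7]
finger_gap: 7.3
grip_force: 28.1
```

```bash
python3 st.py
```

```text
30.475 [ 595.1 -177.7  174.7] [-3.130e+00 -2.000e-03 -2.733e+00] [ 0.5  0.6 -1.7] 7.328039722207772
[ 538.4 -198.7] [ 538.4 -199.4  106.6] 116 [12.1 10.4 30.3 28.7 31.2 29.6 27.9 30.6]
```

apply_moves:
  moves:
    - [0.001, 0, -0.03, 0, 1]
    - [0.001, 0, -0.06, 0, 1]
    - [0.001, 0, -0.075, 0, 1]
    - [0.001, 0, -0.085, 0, 1]
    - [0.001, 0, -0.09, 0, 1]
    - [0.001, 0, -0.09, 0, 1]

```text
t: 31.28
tcp_pos: [596.7, -178.1, 85.2]
tcp_rot: [-3.129, -0.002, -2.732]
wrist_force: [-0.6, 0.4, -0.4]
finger_gap: 7.3
grip_force: 28.1
```

apply_moves:
  moves:
    - [0, 0, -0.008, 0, 1]
    - [0, 0, -0.015, 0, 1]
    - [0, 0, -0.017, 0, 1]
    - [0, 0, -0.017, 0, 1]

```text
t: 31.78
tcp_pos: [596.4, -178.1, 67.9]
tcp_rot: [-3.129, -0.002, -2.732]
wrist_force: [-0.4, 0.5, 0.0]
finger_gap: 7.3
grip_force: 28.3
```

apply_moves:
  moves:
    - [0, 0, 0, 0, 0.35]
    - [0, 0, 0, 0, 0.35]
    - [0, 0, 0.04, 0, 0.35]
    - [0, 0, 0.09, 0, 0.35]
    - [-0.01, 0.05, 0.11, -0.1, 0.35]
    - [-0.02, 0.1, 0.11, -0.2, 0.3]
    - [-0.03, 0.155, 0.11, -0.3, 0.2]
    - [-0.04, 0.21, 0.11, -0.4, 0.2]
    - [-0.05, 0.265, 0.11, -0.5, 0.2]
    - [-0.06, 0.32, 0.11, -0.55, 0.2]
    - [-0.071, 0.37, 0.1, -0.55, 0.2]
    - [-0.079, 0.406, 0.08, -0.55, 0.2]

```text
t: 33.28
tcp_pos: [517.5, 230.3, 148.3]
tcp_rot: [-3.13, -0.0, 3.002]
wrist_force: [-0.1, -0.2, -0.5]
finger_gap: 34.1
grip_force: 0.0
```

apply_moves:
  moves:
    - [0, 0, 0, 0, 0.2]
    - [0, 0, 0, 0, 0.2]
    - [0, 0, 0, 0, 0.2]

```text
t: 33.65
tcp_pos: [518.1, 227.0, 148.5]
tcp_rot: [-3.129, -0.001, 2.999]
wrist_force: [-0.0, -0.5, -0.6]
finger_gap: 34.3
grip_force: 0.0
```

```bash
python3 st.py
```

```text
33.65 [518.1 227.  148.5] [-3.129e+00 -1.000e-03  2.999e+00] [-0.  -0.5 -0.6] 34.338569092943516
[ 539.4 -196.5] [ 540.6 -197.5  107.2] 66 [33.2 31.4 52.8 51.5 54.4 53.2]
```

The fit has changed (the green dots turned by about 22°), so the carrier has likely been knocked. Looking.

Run:
```python
from h import *
p,K,T=snap("top")
q,K2,T2=snap("scene")
m=np.hstack([cv2.resize(p[140:250,280:400],(480,440),interpolation=cv2.INTER_CUBIC),cv2.resize(q[130:220,270:350],(320,360),interpolation=cv2.INTER_CUBIC)[:440] if 0 else cv2.copyMakeBorder(cv2.resize(q[130:220,270:350],(320,360),interpolation=cv2.INTER_CUBIC),0,80,0,0,cv2.BORDER_CONSTANT)])
cv2.imwrite("pics/m5.png",m[:,:,::-1])
```

```text
(no output)
```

View pics/m5.png

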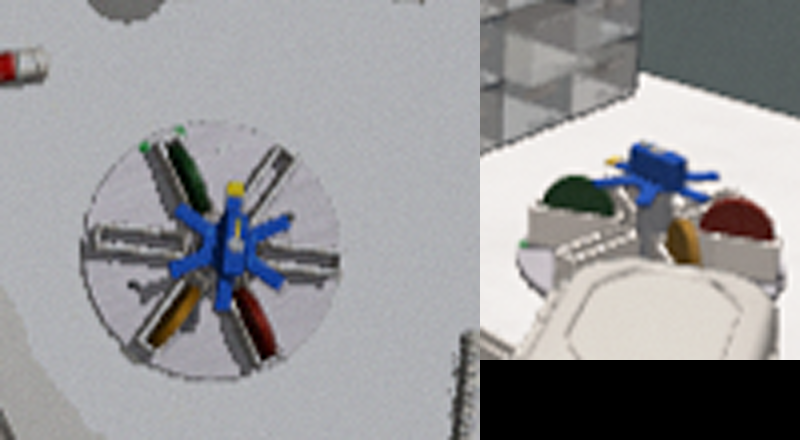

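The carrier slid about 28 mm toward the robot and left (circle centre now about px (332,202)). Green, red and amber are still seated and the ring is still open. I'll grasp brown, then measure again.

apply_moves:
  moves:
    - [0, 0.001, -0.03, 0, 0.2]
    - [0, 0.001, -0.06, 0, 0.2]
    - [0, 0.001, -0.082, 0, 0.2]
    - [0, 0.001, -0.082, 0, 0.2]
    - [0, 0.001, -0.082, 0, 0.6]
    - [0, 0.001, -0.082, 0, 0.9]
    - [0, 0.001, -0.082, 0, 1]
    - [0, 0.001, -0.082, 0, 1]
    - [0, 0.001, -0.082, 0, 1]

```text
t: 34.92
tcp_pos: [518.3, 229.1, 67.0]
tcp_rot: [-3.13, 0.0, 3.001]
wrist_force: [0.4, -0.5, 5.6]
finger_gap: 7.5
grip_force: 29.1
```

```bash
sed -i 's/(538,-200)/(510,-171)/' st.py
cat >> st.py <<'E'
c2,f2,n2,g2=carrier(p,K,T,c+[3,-3]); print(c2.round(1),n2)
E
python3 st.py
python3 - <<'E'
from h import *
p,K,T=snap("top")
# pocket end picks (4x crop of 280,140), z 40, opposite ends; same picks on the old picture gave 23.3/23.5/24.1
M=lambda x,y:onz(K,T,280+x/4-.4,140+y/4-.4,40)[:2]
for nm,A,B in (('6-3',(285,150),(150,345)),('2-5',(95,237),(337,262)),('1-4',(165,140),(265,362))):
    d=M(*A)-M(*B); print(nm,np.degrees(np.arctan2(d[1],d[0])), (M(*A)+M(*B))/2)
H,S,V=cv2.split(cv2.cvtColor(p,cv2.COLOR_RGB2HSV)); m=((H>20)&(H<35)&(S>120)).astype(np.uint8); m[:180]=0;m[195:]=0;m[:,:330]=0;m[:,345:]=0
v,u=np.nonzero(m); print('yellow',onz(K,T,u.mean(),v.mean(),75))
E
```

```text
34.925 [518.3 229.1  67. ] [-3.13   0.     3.001] [ 0.4 -0.5  5.6] 7.503871540068456
[ 510.1 -173.2] [ 510.6 -173.5  107.3] 201 [13.1 11.3 31.3 29.7 32.3 30.7]
[ 510.7 -173.5] 205
6-3 -35.59230818598273 [ 512.07765846 -174.11979915]
2-5 83.77572967388654 [ 510.09437879 -172.52194791]
1-4 23.1234784260789 [ 509.43461067 -171.54906482]
yellow [ 554.58411803 -181.58789232   75.        ]
```

apply_moves:
  moves:
    - [0, 0, 0.05, 0, 1]
    - [0, 0, 0.1, 0, 1]
    - [0.002, -0.03, 0.12, 0, 1]
    - [0.007, -0.08, 0.12, -0.1, 1]
    - [0.012, -0.13, 0.12, -0.2, 1]
    - [0.017, -0.18, 0.12, -0.3, 1]
    - [0.022, -0.23, 0.12, -0.4, 1]
    - [0.027, -0.28, 0.12, -0.491, 1]
    - [0.032, -0.33, 0.12, -0.491, 1]
    - [0.037, -0.38, 0.12, -0.491, 1]
    - [0.041, -0.42, 0.12, -0.491, 1]
    - [0.043, -0.442, 0.12, -0.491, 1]

```text
t: 36.52
tcp_pos: [560.4, -214.9, 185.9]
tcp_rot: [-3.129, -0.002, 2.508]
wrist_force: [0.6, -0.2, -0.8]
finger_gap: 7.3
grip_force: 28.1
```

apply_moves:
  moves:
    - [0, 0, -0.02, 0, 1]
    - [0, 0, -0.02, 0, 1]
    - [0, 0, -0.02, 0, 1]

```text
t: 36.9
tcp_pos: [560.7, -212.5, 166.5]
tcp_rot: [-3.129, -0.002, 2.511]
wrist_force: [-0.3, -0.2, -0.6]
finger_gap: 7.1
grip_force: 28.1
```

```bash
python3 st.py
```

```text
36.9 [ 560.7 -212.5  166.5] [-3.129e+00 -2.000e-03  2.511e+00] [-0.3 -0.2 -0.6] 7.114686820846287
[ 510.4 -173.1] [ 510.7 -173.3  106.7] 183 [13.1 11.3 31.4 29.8 32.4 30.8]
[ 510.5 -173.1] 184
```

apply_moves:
  moves:
    - [0.001, -0.001, -0.03, 0, 1]
    - [0.001, -0.001, -0.055, 0, 1]
    - [0.001, -0.001, -0.065, 0, 1]
    - [0.001, -0.001, -0.075, 0, 1]
    - [0.001, -0.001, -0.08, 0, 1]
    - [0.001, -0.001, -0.08, 0, 1]

```text
t: 37.7
tcp_pos: [561.6, -214.1, 86.1]
tcp_rot: [-3.129, -0.002, 2.51]
wrist_force: [0.1, 0.2, 0.0]
finger_gap: 7.6
grip_force: 28.1
```

apply_moves:
  moves:
    - [0, 0, -0.008, 0, 1]
    - [0, 0, -0.015, 0, 1]
    - [0, 0, -0.017, 0, 1]
    - [0, 0, -0.017, 0, 1]

```text
t: 38.2
tcp_pos: [561.3, -214.0, 69.1]
tcp_rot: [-3.129, -0.002, 2.51]
wrist_force: [-1.4, 0.7, 3.7]
finger_gap: 7.2
grip_force: 28.7
```

apply_moves:
  moves:
    - [0, 0, 0, 0, 0.35]
    - [0, 0, 0, 0, 0.35]
    - [0, 0, 0.05, 0, 0.35]
    - [0, 0, 0.1, 0, 0.35]
    - [-0.003, 0.05, 0.11, 0.1, 0.35]
    - [-0.007, 0.1, 0.11, 0.2, 0.3]
    - [-0.011, 0.155, 0.11, 0.3, 0.2]
    - [-0.015, 0.21, 0.11, 0.4, 0.2]
    - [-0.019, 0.265, 0.11, 0.49, 0.2]
    - [-0.023, 0.32, 0.11, 0.49, 0.2]
    - [-0.027, 0.37, 0.1, 0.49, 0.2]
    - [-0.031, 0.42, 0.08, 0.49, 0.2]

```text
t: 39.7
tcp_pos: [530.9, 207.9, 149.3]
tcp_rot: [-3.13, -0.0, 3.0]
wrist_force: [0.5, 0.3, 0.5]
finger_gap: 34.2
grip_force: 0.0
```

apply_moves:
  moves:
    - [-0.004, 0.045, 0, 0, 0.2]
    - [-0.006, 0.068, 0, 0, 0.2]
    - [-0.006, 0.068, 0, 0, 0.2]
    - [-0.006, 0.068, 0, 0, 0.2]
    - [-0.006, 0.068, 0, 0, 0.2]

```text
t: 40.33
tcp_pos: [524.9, 272.7, 149.1]
tcp_rot: [-3.129, -0.002, 2.998]
wrist_force: [1.0, 0.8, -0.1]
finger_gap: 34.3
grip_force: 0.0
```

```bash
python3 st.py
```

```text
40.325 [524.9 272.7 149.1] [-3.129e+00 -2.000e-03  2.998e+00] [ 1.   0.8 -0.1] 34.2823357108108
[ 510.5 -173. ] [ 511.  -173.4  107.5] 204 [13.1 11.3 31.4 29.8 32.4 30.8 12. ]
[ 510.6 -173.2] 208
```

apply_moves:
  moves:
    - [-0.001, 0.002, -0.03, 0, 0.2]
    - [-0.001, 0.002, -0.06, 0, 0.2]
    - [-0.001, 0.002, -0.083, 0, 0.2]
    - [-0.001, 0.002, -0.083, 0, 0.2]
    - [-0.001, 0.002, -0.083, 0, 0.6]
    - [-0.001, 0.002, -0.083, 0, 0.9]
    - [-0.001, 0.002, -0.083, 0, 1]
    - [-0.001, 0.002, -0.083, 0, 1]
    - [-0.001, 0.002, -0.083, 0, 1]

```text
t: 41.5
tcp_pos: [524.2, 275.9, 67.0]
tcp_rot: [-3.129, -0.0, 3.0]
wrist_force: [0.1, -2.8, 7.0]
finger_gap: 7.5
grip_force: 29.4
```

apply_moves:
  moves:
    - [0, 0, 0.05, 0, 1]
    - [0, 0, 0.1, 0, 1]
    - [0, -0.03, 0.12, -0.15, 1]
    - [0, -0.07, 0.12, -0.32, 1]
    - [-0.001, -0.11, 0.12, -0.49, 1]
    - [-0.002, -0.15, 0.12, -0.66, 1]
    - [-0.003, -0.19, 0.12, -0.83, 1]
    - [-0.004, -0.23, 0.12, -1.0, 1]
    - [-0.005, -0.27, 0.12, -1.17, 1]
    - [-0.006, -0.31, 0.12, -1.34, 1]
    - [-0.007, -0.35, 0.12, -1.48, 1]
    - [-0.007, -0.391, 0.12, -1.537, 1]

```text
t: 43.0
tcp_pos: [516.5, -116.2, 186.2]
tcp_rot: [-3.13, -0.002, 1.46]
wrist_force: [0.2, 0.5, -0.1]
finger_gap: 7.7
grip_force: 28.3
```

apply_moves:
  moves:
    - [0, 0, -0.02, 0, 1]
    - [0, 0, -0.02, 0, 1]
    - [0, 0, -0.02, 0, 1]

```text
t: 43.38
tcp_pos: [516.7, -114.7, 166.5]
tcp_rot: [-3.129, -0.002, 1.464]
wrist_force: [0.3, 0.9, -0.5]
finger_gap: 7.3
grip_force: 28.3
```

```bash
python3 st.py
python3 - <<'E'
from h import *
p,K,T=snap("top")
q,K2,T2=snap("scene")
m=np.hstack([cv2.resize(p[140:250,280:400],(480,440),interpolation=cv2.INTER_CUBIC),cv2.copyMakeBorder(cv2.resize(q[130:220,270:350],(320,360),interpolation=cv2.INTER_CUBIC),0,80,0,0,cv2.BORDER_CONSTANT)])
cv2.imwrite("pics/m6.png",m[:,:,::-1])
E
```

```text
43.375 [ 516.7 -114.7  166.5] [-3.129e+00 -2.000e-03  1.464e+00] [ 0.3  0.9 -0.5] 7.343902462663955
[ 509.3 -172.6] [ 509.3 -173.4  106.7] 100 [12.7 10.9 28.3 30.8 29.2 31.8 30.2]
[ 510.1 -172.3] 103
```

View pics/m6.png

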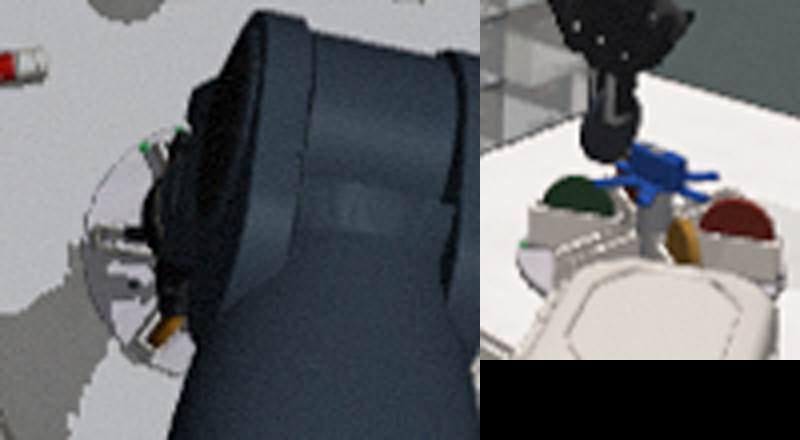

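The scene view shows the dark lens held at about (610,140), above the empty pocket 2 at (590,245), and the brown one in pocket 6. The carrier hasn't moved. Lowering.

apply_moves:
  moves:
    - [0.001, 0, -0.03, 0, 1]
    - [0.001, 0, -0.055, 0, 1]
    - [0.001, 0, -0.065, 0, 1]
    - [0.001, 0, -0.075, 0, 1]
    - [0.001, 0, -0.08, 0, 1]
    - [0.001, 0, -0.08, 0, 1]

```text
t: 44.28
tcp_pos: [517.8, -115.1, 86.0]
tcp_rot: [-3.129, -0.002, 1.463]
wrist_force: [0.0, 0.6, -1.5]
finger_gap: 7.5
grip_force: 28.3
```

apply_moves:
  moves:
    - [0, 0, -0.008, 0, 1]
    - [0, 0, -0.015, 0, 1]
    - [0, 0, -0.017, 0, 1]
    - [0, 0, -0.017, 0, 1]

```text
t: 44.78
tcp_pos: [517.8, -115.2, 69.0]
tcp_rot: [-3.13, -0.002, 1.463]
wrist_force: [1.0, 0.4, 1.7]
finger_gap: 7.2
grip_force: 28.7
```

apply_moves:
  moves:
    - [0, 0, 0, 0, 0.35]
    - [0, 0, 0, 0, 0.35]
    - [0, 0, 0.05, 0, 0.35]
    - [0, 0, 0.1, 0, 0.35]
    - [0, 0.05, 0.12, 0.18, 0.2]
    - [0, 0.1, 0.12, 0.36, 0]
    - [0, 0.15, 0.12, 0.54, -0.1]
    - [0, 0.2, 0.12, 0.72, -0.18]
    - [0, 0.2, 0.12, 0.9, -0.18]
    - [0, 0.2, 0.12, 1.08, -0.18]
    - [0, 0.2, 0.12, 1.26, -0.18]
    - [0, 0.2, 0.12, 1.44, -0.18]

```text
t: 46.28
tcp_pos: [517.2, 85.0, 188.7]
tcp_rot: [-3.129, -0.003, 2.909]
wrist_force: [0.2, -0.5, -0.7]
finger_gap: 50.4
grip_force: 0.0
```

```bash
python3 st.py
python3 - <<'E'
from h import *
p,K,T=snap("top")
q,K2,T2=snap("scene")
m=np.hstack([cv2.resize(p[140:250,280:400],(480,440),interpolation=cv2.INTER_CUBIC),cv2.copyMakeBorder(cv2.resize(q[130:220,270:350],(320,360),interpolation=cv2.INTER_CUBIC),0,80,0,0,cv2.BORDER_CONSTANT)])
cv2.imwrite("pics/m7.png",m[:,:,::-1])
H,S,V=cv2.split(cv2.cvtColor(p,cv2.COLOR_RGB2HSV)); mm=((H>20)&(H<35)&(S>120)).astype(np.uint8); mm[:180]=0;mm[195:]=0;mm[:,:330]=0;mm[:,345:]=0
v,u=np.nonzero(mm); print('yellow',onz(K,T,u.mean(),v.mean(),75))
E
```

```text
46.275 [517.2  85.  188.7] [-3.129e+00 -3.000e-03  2.909e+00] [ 0.2 -0.5 -0.7] 50.354877437146385
[ 509.7 -173.1] [ 510.1 -173.4  107.1] 198 [13.  11.2 31.2 29.6 32.2 30.6]
[ 509.7 -173.2] 197
yellow [ 554.58411803 -181.58789232   75.        ]
```

View pics/m7.png

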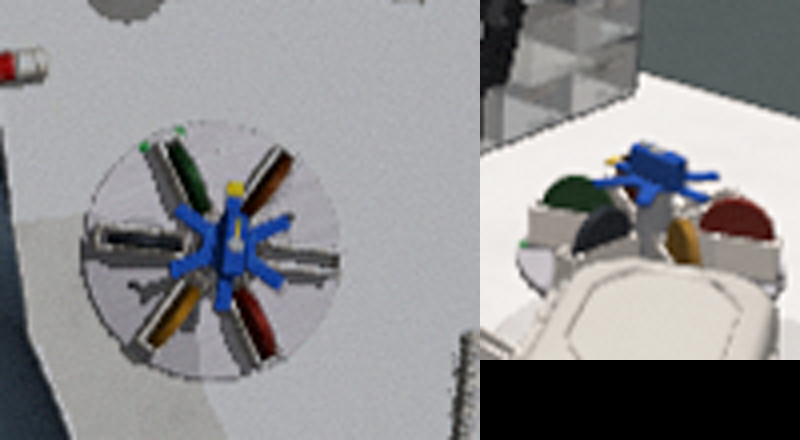

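Five lenses are seated: green in pocket 1, dark in 2, amber in 3, red in 4 and brown in 6. The ring is still open, so I'll now grip it and turn to locked.

apply_moves:
  moves:
    - [0, -0.05, 0, 0.108, -0.18]
    - [-0.002, -0.1, 0, 0.108, -0.18]
    - [-0.003, -0.15, 0, 0.108, -0.18]
    - [-0.005, -0.2, -0.01, 0.108, -0.18]
    - [-0.006, -0.24, -0.02, 0.108, -0.18]
    - [-0.006, -0.261, -0.03, 0.108, -0.18]
    - [-0.006, -0.261, -0.03, 0.108, -0.18]
    - [-0.006, -0.261, -0.03, 0.108, -0.18]
    - [-0.006, -0.261, -0.03, 0.108, -0.18]

```text
t: 47.55
tcp_pos: [511.8, -175.0, 159.3]
tcp_rot: [-3.129, -0.002, 3.012]
wrist_force: [-0.1, 0.2, -0.6]
finger_gap: 50.4
grip_force: 0.0
```

```bash
python3 st.py
```

```text
47.55 [ 511.8 -175.   159.3] [-3.129e+00 -2.000e-03  3.012e+00] [-0.1  0.2 -0.6] 50.41917189059973
[ 510.9 -172.1] [ 511.  -172.3  106.2] 163 [12.6 10.8 31.  29.4 32.1 30.4]
[ 510.9 -172.1] 163
```

apply_moves:
  moves:
    - [-0.001, -0.001, -0.03, 0.004, -0.18]
    - [-0.001, -0.001, -0.05, 0.004, -0.18]
    - [-0.001, -0.001, -0.05, 0.004, -0.18]
    - [-0.001, -0.001, -0.05, 0.004, 0.2]
    - [-0.001, -0.001, -0.05, 0.004, 0.45]
    - [-0.001, -0.001, -0.05, 0.004, 0.6]
    - [-0.001, -0.001, -0.05, 0.004, 0.8]
    - [-0.001, -0.001, -0.05, 0.004, 0.8]
    - [-0.001, -0.001, -0.05, 0.004, 0.8]
  squeeze: 25

```text
t: 48.72
tcp_pos: [511.3, -176.3, 110.0]
tcp_rot: [-3.131, 0.0, 3.015]
wrist_force: [0.6, 5.9, 5.5]
finger_gap: 17.5
grip_force: 26.3
```

apply_moves:
  moves:
    - [0, 0, 0, 0.1, 0.8]
    - [0, 0, 0, 0.2, 0.8]
    - [0, 0, 0, 0.3, 0.8]
    - [0, 0, 0, 0.4, 0.8]
    - [0, 0, 0, 0.5, 0.8]
    - [0, 0, 0, 0.54, 0.8]
    - [0, 0, 0, 0.54, 0.8]
    - [0, 0, 0, 0.54, 0.8]

```text
t: 49.72
tcp_pos: [511.2, -176.6, 110.0]
tcp_rot: [-3.129, 0.0, -2.728]
wrist_force: [0.1, 4.2, 5.3]
finger_gap: 17.2
grip_force: 26.3
```

apply_moves:
  moves:
    - [0, 0, 0, 0, 0.3]
    - [0, 0, 0, 0, -0.2]
    - [0, 0, 0, 0, -0.2]
    - [0, 0, 0.04, 0, -0.2]
    - [0, 0, 0.08, 0, -0.2]
    - [0, 0.05, 0.09, 0, -0.2]
    - [0, 0.1, 0.09, 0, -0.2]
    - [0, 0.15, 0.09, 0, -0.2]
    - [0, 0.2, 0.09, 0, -0.2]
    - [0, 0.24, 0.09, 0, -0.2]
    - [0, 0.24, 0.09, 0, -0.2]

```text
t: 51.1
tcp_pos: [510.4, 65.2, 198.8]
tcp_rot: [-3.129, -0.002, -2.725]
wrist_force: [-0.0, -0.2, -0.0]
finger_gap: 51.3
grip_force: 0.0
```

```bash
python3 st.py
python3 - <<'E'
from h import *
p,K,T=snap("top")
q,K2,T2=snap("scene")
m=np.hstack([cv2.resize(p[140:250,280:400],(480,440),interpolation=cv2.INTER_CUBIC),cv2.copyMakeBorder(cv2.resize(q[130:220,270:350],(320,360),interpolation=cv2.INTER_CUBIC),0,80,0,0,cv2.BORDER_CONSTANT)])
cv2.imwrite("pics/m8.png",m[:,:,::-1])
E
```

```text
51.1 [510.4  65.2 198.8] [-3.129e+00 -2.000e-03 -2.725e+00] [-0.  -0.2 -0. ] 51.31356375197428
[ 510. -173.] [ 510.4 -173.3  107.1] 190 [13.  11.2 31.2 29.6 28.  32.2 30.6]
[ 510.2 -173.1] 191
```

View pics/m8.png

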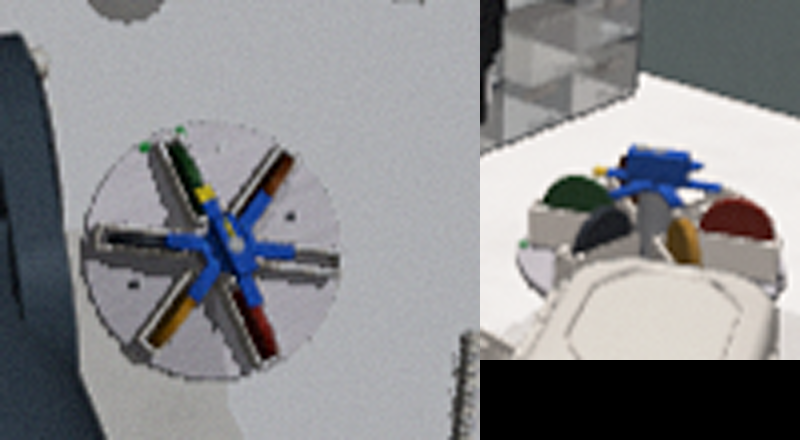

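All five lenses are seated, with the ring's arms centred over the pockets and the yellow tip over pocket 1 at (205,193). The robot is clear of everything, so I'm handing in.

```bash
python3 -c "
from station import env
print(env.finish_job())"
```

```text
the job is handed in; nothing more can be done
None
```

I handed the job in at about 51 s: all five lenses that were in the rack stand in their own carrier pockets, the ring is turned to its locked mark, and the robot is clear; the hand-in gave no verdict.

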